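# Make up the rolling kit and the seasoning kit for dumpling making

### The arm

A 6-joint arm with a two-finger parallel gripper is mounted at the origin on the work surface. World frame = base frame: x ahead of the robot, y to its left, z up, the work surface at z = 0. Lengths are in mm, angles in degrees, forces in N, time in s.
With the tool pointing down it reaches from about 300 to 850 mm from the base axis. Payload 4.2 kg.
Tool frame: the origin (TCP) lies between the finger pads; the fingertips stand 22 mm ahead of it and the grasp point (between the pads) lies 3 mm ahead of it; z points along the fingers, y is the direction in which the jaws open and shut (so a half turn about z gives the same grasp; the last joint's range is limited). The gripper opens to 91 mm and grips with 3 to 60 N. Pads are 32 mm wide; open, the fingers measure 118 mm over their backs; the gripper's body (76 mm by 178 mm) begins 60 mm behind the grasp point.
Start: joints at [-64.286, 18.312, 89.639, -0, 72.044, -1.146], TCP at [259.799, -512.977, 235.976] pointing down, gripper open.
Joint ranges: [-177.97, 177.97], [-48.28, 115.42], [12.27, 149.76], [-77.06, 257.06], [2.81, 150.46], [-146.56, 146.56]. Speed limits (degrees/s): [147.25, 147.25, 180, 180, 180, 180].

### API

Orientations are given as [roll, pitch, yaw] about the fixed x, y, z axes, in that order (R = Rz(yaw) Ry(pitch) Rx(roll)).
In Python, from workcell import telemetry, cams, env gives the robot as it stands.
- The arm moves only by the shell command python3 -m inch 'ROWS' [FORCE]. ROWS is JSON, a list of rows, each an object of numbers: "x", "y", "z": the shift along the tool's x, y, z in cm; "yaw": the turn about the tool's z in units of 5 degrees (1.0 is 5 degrees); "gripper": the gripper's target within -1 to 1 (fully open at 1, half-way at 0, shut at -1). A call has 1 to 12 rows; each row shifts and turns the commanded pose from where the row before left it, along the tool's axes as they then stand; what a row does not reach is not made up. A row lasts 1/12 s, in which the tool goes at most 41.7 mm and 7.16 degrees, less where a joint would pass 70% of its speed; a pose out of reach is approached as far as the arm can. A call is refused whole if a number of a shift passes 4.17 or a number of a turn 1, either way. A call with a gripper value outside its range is refused whole. The fingers move at their own pace and stop on an object; FORCE is the grip in N (left out, the last holds). Time passes only in rows, so rows that do not move let the fingers close. It gives the time, the measured TCP pose, the force and the opening at its end, in the units of the state.
- telemetry.state(): the state, without advancing time (a new reading comes with each control period).
- cams.grab_frame(name): name is "scene" or "top" or "wrist"; returns a dict with "pixels" (400x640x3 uint8, red, green, blue), "mtx" (3x3 intrinsics, pixels), "distortion" ([k1, k2, p1, p2, k3] as OpenCV has them; the pictures are not rectified), "rvec" (rotation vector, rad) and "tvec" (3), from world to camera coordinates, as OpenCV has them. Camera axes: x right, y down, z forward; pixel columns grow to the right and rows downward; lengths in mm; the calibration is good to about 2 mm. A picture is of the moment at which its call begins. There is no depth.
- env.job_done(): hands the job in, once; it reports no verdict.
The state is a dict: "time_s": time; "qpos": joint angles; "qvel": joint speeds; "effort": joint torques, N m; "ee_pos": TCP position; "ee_rot": TCP orientation; "force": force on the tool from outside, world axes, zero at the start; "torque": the same for the moment, N m; "gripper_width": finger opening in mm.
Only numpy, scipy, OpenCV 4.12 (cv2) and the standard library are available. Lean on these libraries where they do the work, as an engineer would, in place of code of your own. Each camera call takes 0.05 s, during which the arm holds its last target. There are 200 camera calls.

### The job

Make up the two kits for dumpling making. On the rolling tray lay the rolling pin in its cradle and stand the tall steel shaker in the pocket; on the seasoning tray stand the short steel shaker and the glass bottle, one in each pocket, either way round. Set everything down rather than dropping it, and leave the teacup and the bowl where they are.

Things in the scene. Friction and masses are not known exactly. Their poses are not given: they have to be found in the camera images.
- rolling_tray: Fixed plywood board 204 x 164 x 10 mm (x, y, z), origin centre of underside. Pin cradle along x at y=+42: two rests at x=-62, +62 (20 long, tops z=20), each with cheeks 50 apart in y, end stops 190 apart in x, tops z=32; open to the board between rests. Pin home: axis x=0, y=42, z=34. Square pocket for tall shaker: centre x=0, y=-38, 74 mm inside, 5 mm walls, tops z=20, floor z=10.
- seasoning_tray: Fixed plywood board, 204 mm long (its x) by 110 mm wide (its y) by 10 mm thick; origin at the centre of its underside on the table, z up. Two equal square pockets centred at x = -48 mm and x = +48 mm, both at y = 0, each 74 mm by 74 mm inside, dark wooden walls 5 mm thick with tops at 20 mm, floor at 10 mm.
- rolling_pin: Short straight wooden rolling pin lying on the table, 160 mm long, 28 mm in diameter, 0.13 kg or so; it has slight flats and does not roll of its own accord. Origin at its middle, on its axis (14 mm above the table as it lies); its x runs along the pin.
- tall_shaker: The taller of two steel shakers (for flour): upright cylinder 50 mm in diameter, 100 mm high, with a low domed top with holes; about 0.22 kg. Origin at the centre of its underside, z up.
- short_shaker: The shorter of two steel shakers (for salt): upright cylinder 50 mm in diameter, 65 mm high (straight sides to 57 mm), with a low domed top with holes; about 0.16 kg. Origin at the centre of its underside, z up.
- bottle: Small closed amber glass bottle, upright: body 48 mm in diameter with straight sides up to 66 mm, then a shoulder, neck and black cap 26 mm in diameter; 105 mm high in all; about 0.24 kg. Origin at the centre of its underside, z up.
- teacup: White ceramic teacup without handle, 62 mm across the rim, 60 mm high, standing among the stock; it belongs to neither kit and stays where it is. Origin at the centre of its underside.
- bowl: White ceramic bowl, 110 mm across the rim, 50 mm high, on the far side of the trays; it stays where it is. Origin at the centre of its underside.
Not all that is in view belongs to the job. Leave any green look-alike of the seasoning_tray alone. What is shaped like the tall_shaker but turquoise or yellow is not meant.

How it is judged (in metres and radians):
At the end, for the whole second after the job is handed in: Pin in its cradle (18 mm lengthwise, 14 sideways, 6 in height, 0.2 rad); tall shaker in the rolling tray's pocket, bottle and short shaker in the other's two, either way round (15 mm of centre in x and y, 5 in height, 0.1 rad upright); at rest; teacup and bowl within 20 mm of their start (x of rolling_pin in the frame of rolling_tray between -0.018 and 0.018 m and y of rolling_pin in the frame of rolling_tray between 0.028 and 0.056 m and z of rolling_pin in the frame of rolling_tray between 0.028 and 0.04 m and angle between the x axis of rolling_pin and the x axis of rolling_tray, either way round below 0.2 rad and x of tall_shaker in the frame of rolling_tray between -0.015 and 0.015 m and y of tall_shaker in the frame of rolling_tray between -0.053 and -0.023 m and z of tall_shaker in the frame of rolling_tray between 0.005 and 0.015 m and angle between tall_shaker's own z axis and vertical below 0.1 rad and (((x of bottle in the frame of seasoning_tray between 0.033 and 0.063 m and y of bottle in the frame of seasoning_tray between -0.015 and 0.015 m and z of bottle in the frame of seasoning_tray between 0.005 and 0.015 m and angle between bottle's own z axis and vertical below 0.1 rad) and (x of short_shaker in the frame of seasoning_tray between -0.063 and -0.033 m and y of short_shaker in the frame of seasoning_tray between -0.015 and 0.015 m and z of short_shaker in the frame of seasoning_tray between 0.005 and 0.015 m and angle between short_shaker's own z axis and vertical below 0.1 rad)) or ((x of bottle in the frame of seasoning_tray between -0.063 and -0.033 m and y of bottle in the frame of seasoning_tray between -0.015 and 0.015 m and z of bottle in the frame of seasoning_tray between 0.005 and 0.015 m and angle between bottle's own z axis and vertical below 0.1 rad) and (x of short_shaker in the frame of seasoning_tray between 0.033 and 0.063 m and y of short_shaker in the frame of seasoning_tray between -0.015 and 0.015 m and z of short_shaker in the frame of seasoning_tray between 0.005 and 0.015 m and angle between short_shaker's own z axis and vertical below 0.1 rad))) and linear speed of each of rolling_pin, tall_shaker, short_shaker, bottle below 0.02 m/s and angular speed of each of rolling_pin, tall_shaker, short_shaker, bottle below 0.2 rad/s and distance of each of teacup, bowl from where it was at the start of the episode below 0.02 m); the robot touches nothing.
It fails at once if the teacup or the bowl moved more than 20 mm (distance of any of teacup, bowl from where it was at the start of the episode above 0.02 m).
It fails at once if one of the four things dropped (falling free of the fingers faster than 0.8 m/s, from some 33 mm) ((linear speed of rolling_pin above 0.8 m/s and contact force between the fingers and rolling_pin below 0.05 N) or (linear speed of tall_shaker above 0.8 m/s and contact force between the fingers and tall_shaker below 0.05 N) or (linear speed of short_shaker above 0.8 m/s and contact force between the fingers and short_shaker below 0.05 N) or (linear speed of bottle above 0.8 m/s and contact force between the fingers and bottle below 0.05 N)).
It also fails if it takes over 106 s, if anything falls off the work surface, if the arm or the gripper's body presses on something with over 40 N, if the wrist force passes 120 N, or if a joint passes its speed limit or range.

## Working session

There is one attempt and no reset: what is moved stays moved. The work goes in short steps, Python scripts to look and compute and a shell command to move; the robot and the scene stay as the last step left them, time stands still between calls to the robot, and variables do not carry over. Pictures are saved under pics/ and viewed, about 12 in all and at most 16, crops included, and the job is handed in when it is done.

```bash
mkdir -p pics; ls
python3 - <<'E'
from workcell import telemetry, cams
import cv2
s=telemetry.state(); print(s)
for n in ("scene","top"):
    f=cams.grab_frame(n); cv2.imwrite(f"pics/{n}0.png",f["pixels"][...,::-1]); print(n,f["mtx"],f["distortion"],f["rvec"],f["tvec"])
E
```

```text
pics
{'time_s': 0.0, 'qpos': array([-6.42874251e+01,  1.83514549e+01,  8.97072934e+01, -6.99183839e-04,
        7.20438061e+01, -1.14448985e+00]), 'qvel': array([ 0.04161598, -0.06791881, -0.0083142 , -0.03833573,  0.06294597,
       -0.00932933]), 'effort': array([ 1.65431211e-03, -4.12460554e+01, -2.31970543e+01,  7.31637608e-02,
        4.57948213e-02, -1.69601221e-04]), 'ee_pos': array([ 259.56982784, -512.54542817,  235.11610526]), 'ee_rot': array([-1.79897453e+02, -1.38378992e-03,  2.68572796e+01]), 'force': array([-0.23552136, -0.27037771,  0.08834671]), 'torque': array([0.00243204, 0.00768737, 0.05225637]), 'gripper_width': 90.88478343674036}
scene [[508.5334005    0.         315.08430964]
 [  0.         508.5334005  199.36821875]
 [  0.           0.           1.        ]] [-0.13720374  0.          0.          0.          0.        ] [ 2.24255587  1.13132868 -0.36823412] [-311.41809752 -305.84058068 1422.70126962]
top [[365.77361422   0.         312.67401844]
 [  0.         365.77361422 201.18374327]
 [  0.           0.           1.        ]] [-0.01395048  0.          0.          0.          0.        ] [ 2.16567695 -2.10606104  0.19561689] [-27.10051967 528.41092836 884.93621873]
```

View pics/scene0.png

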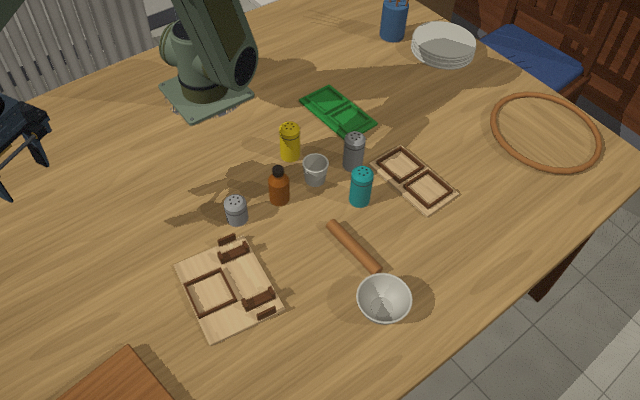

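View pics/top0.png

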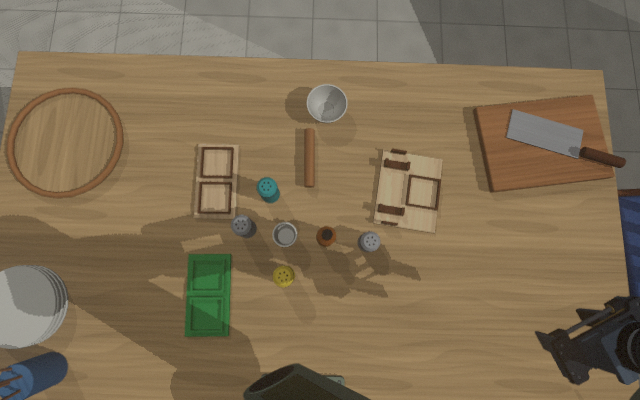

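Candidates in the top view:
- **Steel shakers:** tall at (242,226), short at (370,242). The turquoise (267,188) and yellow (283,276) ones are decoys.
- **Seasoning tray:** plywood at (217,181). The green one at (208,295) is a decoy.
- **Rolling tray:** (409,190).
- **Pin:** (310,157).
- **Bottle:** (326,236).
- **Stay put:** cup (285,234), bowl (327,104).

Next I'll measure and check the choice in a close crop.

```bash
cat > h.py <<'E'
import numpy as np, cv2
from workcell import telemetry, cams
def grab(n): 
    f=cams.grab_frame(n); f["R"]=cv2.Rodrigues(np.array(f["rvec"],float))[0]; f["t"]=np.array(f["tvec"],float).reshape(3); return f
def ray(f,uv):
    p=cv2.undistortPoints(np.array(uv,float).reshape(-1,1,2),np.array(f["mtx"]),np.array(f["distortion"])).reshape(-1,2)
    d=np.c_[p,np.ones(len(p))]@f["R"]; return -f["R"].T@f["t"], d
def cast(f,uv,z):
    c,d=ray(f,uv); return c+d*((z-c[2])/d[:,2])[:,None]
def proj(f,P): return cv2.projectPoints(np.array(P,float).reshape(-1,3),np.array(f["rvec"],float),f["t"],np.array(f["mtx"]),np.array(f["distortion"]))[0].reshape(-1,2)
def comps(m,amin=60):
    n,l,s,c=cv2.connectedComponentsWithStats(m.astype(np.uint8)); return [(c[i],s[i],l==i) for i in range(1,n) if s[i][4]>=amin]
E
python3 - <<'E'
from h import *
f=grab("top"); im=f["pixels"]; hsv=cv2.cvtColor(im,cv2.COLOR_RGB2HSV)
roi=np.zeros(im.shape[:2],bool); roi[80:300,180:460]=1
print("cam",ray(f,[[0,0]])[0])
H,S,V=[hsv[...,i].astype(int) for i in range(3)]
for nm,m,z in(("gray",(S<60)&roi,60),("dark/walls",(V<95)&(S>90)&roi,20),("pin",(S>125)&(V>95)&(H<20)&roi,14),("ply",(S<110)&(V>175)&roi,10)):
    for c,s,l in comps(m):
        r=cv2.minAreaRect(np.argwhere(l)[:,::-1].astype(np.float32)); P=cast(f,[c,r[0]],z)
        print(nm,c.round(1),s, P.round(0)[:,:2].tolist(),[np.round(a,1) for a in r])
cv2.imwrite("pics/crop1.png",cv2.resize(im[85:265,185:450],None,fx=3,fy=3,interpolation=cv2.INTER_CUBIC)[...,::-1])
E
```

```text
cam [369.28024029  -4.93726147 962.63824263]
gray [326.5 102.9] [ 306   84   42   39 1250] [[790.0, -42.0], [790.0, -41.0]] [array([326.2, 102.8]), array([39.6, 38.9]), np.float64(45.0)]
gray [242.8 226. ] [231 215  25  23 430] [[459.0, 159.0], [458.0, 158.0]] [array([243. , 226.5]), array([24.7, 20.5]), np.float64(45.0)]
gray [284.3 234. ] [272 222  25  25 499] [[442.0, 55.0], [442.0, 56.0]] [array([284., 234.]), array([24., 24.]), np.float64(90.0)]
gray [368.9 241.5] [358 232  22  20 355] [[430.0, -153.0], [430.0, -152.0]] [array([368.5, 241.5]), array([19., 21.]), np.float64(90.0)]
dark/walls [216.5 162.9] [200 147  33  32 229] [[629.0, 246.0], [631.0, 246.0]] [array([216.6, 162.2]), array([31.9, 30.9]), np.float64(2.7)]
dark/walls [396.6 164.6] [384 159  26  12 192] [[639.0, -234.0], [639.0, -233.0]] [array([396.4, 164.5]), array([25.7,  8.5]), np.float64(7.8)]
dark/walls [424.  191.3] [406 175  35  35 239] [[568.0, -306.0], [567.0, -303.0]] [array([422.8, 191.9]), array([33. , 30.3]), np.float64(9.0)]
dark/walls [215.1 197.4] [198 182  34  32 248] [[536.0, 243.0], [536.0, 244.0]
[... 336 characters left out ...]
at64(26.6)]
dark/walls [257.5 247.3] [246 243  23   9  89] [[410.0, 125.0], [410.0, 127.0]] [array([257., 247.]), array([ 8., 22.]), np.float64(90.0)]
dark/walls [207.7 266.1] [ 186  253   47   38 1053] [[359.0, 249.0], [346.0, 244.0]] [array([209. , 271.5]), array([37., 46.]), np.float64(90.0)]
dark/walls [266.3 264.7] [255 262  22  10  87] [[366.0, 101.0], [362.0, 102.0]] [array([265.5, 266.5]), array([ 9., 21.]), np.float64(90.0)]
pin [309.2 157.5] [304 128  11  59 506] [[653.0, -0.0], [655.0, 1.0]] [array([309., 157.]), array([58., 10.]), np.float64(90.0)]
pin [330.  237.3] [322 226  14  21 109] [[441.0, -60.0], [444.0, -56.0]] [array([328.5, 236. ]), array([20., 13.]), np.float64(90.0)]
```

View pics/crop1.png

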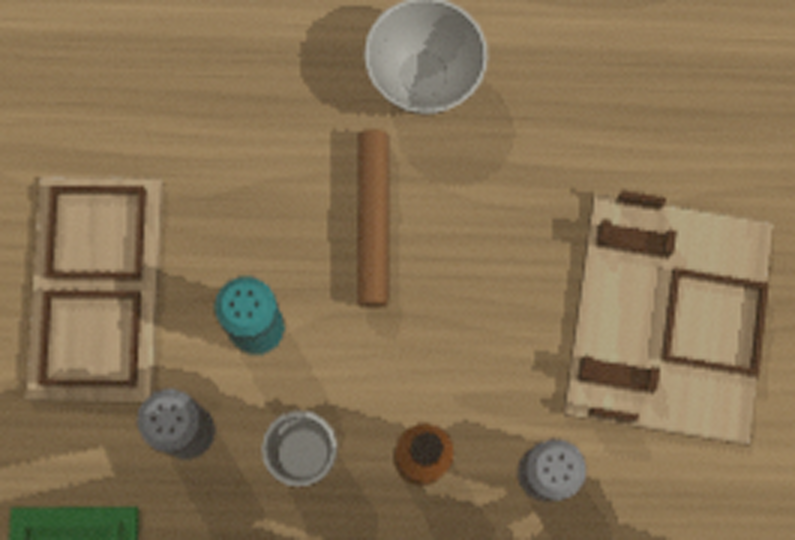

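The crop confirms the choices: grey tall shaker (168,420), grey short shaker (556,468), brown bottle (426,450), plywood trays left and right, and pin (374,217). Pocket spacing comes out at 95 mm against the given 96, and rest spacing at 123 against 124, so the heights are consistent.

Run:
```python
from h import *
f=grab("top"); g=grab("scene")
for nm,uv,z,sc in(("tall",(241,225),97,(354,139)),("short",(370.3,241),62,(236,201)),("bottle cap",(327,235),105,(278,170)),("turq",(267.3,187.7),97,(361,173)),("cup",(285,234),60,(316,161)),("yellow",(283.5,275),97,(290,128)),("bowl",(326.5,103),50,(384,292))):
    P=cast(f,[uv],z)[0]; print(nm,P.round(1),"scene pix",proj(g,P).round(0)[0],"seen",sc)
e=cast(f,[(309.7,128.3),(309.3,186.7)],14); d=e[0]-e[1]; print("pin",e.mean(0).round(1),np.linalg.norm(d),np.degrees(np.arctan2(d[1],d[0])))
```

```text
tall [457.8 156.4  97. ] scene pix [354. 136.] seen (354, 139)
short [ 430.9 -156.5   62. ] scene pix [234. 200.] seen (236, 201)
bottle cap [439.2 -47.6 105. ] scene pix [276. 167.] seen (278, 170)
turq [549.9  98.5  97. ] scene pix [360. 171.] seen (361, 173)
cup [442.4  53.8  60. ] scene pix [314. 162.] seen (316, 161)
yellow [344.3  51.1  97. ] scene pix [289. 127.] seen (290, 128)
bowl [794.4 -42.   50. ] scene pix [383. 296.] seen (384, 292)
pin [654.6  -0.8  14. ] 162.87515083251174 1.2444748646674157
```

```bash
python3 -m inch '[{"x":2,"yaw":1,"z":-1},{"x":2,"yaw":1,"z":-1},{"x":2,"yaw":1},{"x":2,"yaw":1},{"x":2,"yaw":1},{"yaw":0.37},{}]'
```

```text
invalid input
```

```bash
python3 -m inch '[{"x":2,"yaw":1,"z":-1},{"x":2,"yaw":1,"z":-1},{"x":2,"yaw":1},{"x":2,"yaw":1},{"x":2,"yaw":1},{"yaw":0.37},{"x":0}]'
```

```text
invalid input
```

```bash
python3 -m inch '[{"x":2,"y":0,"z":-1,"yaw":1,"gripper":1},{"x":2,"y":0,"z":-1,"yaw":1,"gripper":1}]'; python3 -m inch --help | head
```

```text
time_s: 0.42
ee_pos: [295.6, -496.0, 255.5]
ee_rot: [-179.9, 0.0, 16.5]
force: [1.6, -1.3, 1.0]
gripper_width: 91.2invalid input: not JSON, or not a number
```

Every row needs all the keys. Now heading above the pin.

```bash
python3 -m inch '[{"x":0,"y":0,"z":0,"yaw":1,"gripper":1},{"x":0,"y":0,"z":0,"yaw":1,"gripper":1},{"x":0,"y":0,"z":0,"yaw":1,"gripper":1},{"x":0,"y":0,"z":0,"yaw":0.37,"gripper":1},{"x":1.5,"y":-2.1,"z":0,"yaw":0,"gripper":1},{"x":2.2,"y":-3.1,"z":0,"yaw":0,"gripper":1},{"x":2.2,"y":-3.1,"z":0,"yaw":0,"gripper":1},{"x":2.2,"y":-3.1,"z":0,"yaw":0,"gripper":1},{"x":2.2,"y":-3.1,"z":0,"yaw":0,"gripper":1},{"x":2.2,"y":-3.1,"z":0,"yaw":0,"gripper":1},{"x":2.2,"y":-3.1,"z":0,"yaw":0,"gripper":1},{"x":2.2,"y":-3.1,"z":0,"yaw":0,"gripper":1}]'
python3 -m inch '[{"x":2.2,"y":-3.1,"z":0,"yaw":0,"gripper":1},{"x":2.2,"y":-3.1,"z":0,"yaw":0,"gripper":1},{"x":2.2,"y":-3.1,"z":0,"yaw":0,"gripper":1},{"x":2.2,"y":-3.1,"z":0,"yaw":0,"gripper":1},{"x":2.2,"y":-3.1,"z":0,"yaw":0,"gripper":1},{"x":2.2,"y":-3.1,"z":0,"yaw":0,"gripper":1},{"x":2.2,"y":-3.1,"z":0,"yaw":0,"gripper":1},{"x":0,"y":0,"z":0,"yaw":0,"gripper":1},{"x":0,"y":0,"z":0,"yaw":0,"gripper":1}]'
```

```text
time_s: 1.42
ee_pos: [465.9, -256.8, 256.0]
ee_rot: [180.0, -0.0, 0.0]
force: [0.3, -0.5, -0.2]
gripper_width: 91.0
time_s: 2.17
ee_pos: [619.7, -39.8, 255.2]
ee_rot: [180.0, 0.1, 0.2]
force: [-0.8, -0.9, -0.8]
gripper_width: 91.1
```

```bash
python3 -m inch '[{"x":1.75,"y":-1.95,"z":2,"yaw":0,"gripper":1},{"x":1.75,"y":-1.95,"z":3,"yaw":0,"gripper":1},{"x":0,"y":0,"z":2,"yaw":0,"gripper":1},{"x":0,"y":0,"z":0,"yaw":0,"gripper":1},{"x":0,"y":0,"z":0,"yaw":0,"gripper":1}]'
cat > w.py <<'E'
import sys
from h import *
f=grab("wrist"); cv2.imwrite(sys.argv[1],f["pixels"][...,::-1]); s=telemetry.state(); print(s["ee_pos"].round(1),s["ee_rot"].round(1),"cam",ray(f,[[0,0]])[0].round(0))
np.save("wrist.npy",f,allow_pickle=True)
E
python3 w.py pics/w1.png
python3 - <<'E'
from h import *
f=np.load("wrist.npy",allow_pickle=True).item(); hsv=cv2.cvtColor(f["pixels"],cv2.COLOR_RGB2HSV).astype(int)
m=(hsv[...,0]<14)&(hsv[...,1]>125)&(hsv[...,2]>80)
for c,s,l in comps(m,2000):
    b=np.array(cv2.boxPoints(cv2.minAreaRect(np.argwhere(l)[:,::-1].astype(np.float32)))); print(s,c); print(cast(f,b,14).round(1)); print(cast(f,[c],14))
E
```

```text
time_s: 2.58
ee_pos: [652.9, -3.6, 185.1]
ee_rot: [180.0, 0.2, -0.0]
force: [-1.0, -0.4, 0.1]
gripper_width: 91.4
[653.9  -3.8 186.9] [ 1.8e+02 -0.0e+00 -1.0e-01] cam [730.  -4. 334.]
```

View pics/w1.png

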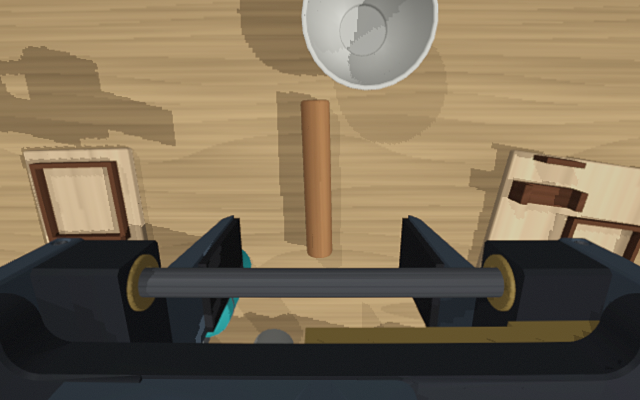

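Run:
```python
from h import *
f=np.load("wrist.npy",allow_pickle=True).item()
print(cast(f,[(315,100),(319.5,256),(317,170),(302,170),(331,170)],14).round(1)); print(cast(f,[(315,100),(319.5,256)],20).round(1))
print(proj(f,[[653.9,-3.8,14]]))
```

```text
[[ 7.357e+02  1.400e+00  1.400e+01]
 [ 5.723e+02 -2.800e+00  1.400e+01]
 [ 6.677e+02 -4.000e-01  1.400e+01]
 [ 6.677e+02  1.480e+01  1.400e+01]
 [ 6.677e+02 -1.450e+01  1.400e+01]]
[[735.6   1.3  20. ]
 [575.2  -2.8  20. ]]
[[320.40685574 183.31613297]]
```

```bash
python3 -m inch '[{"x":0,"y":-0.3,"z":3,"yaw":-0.28,"gripper":1},{"x":0,"y":0,"z":4,"yaw":0,"gripper":1},{"x":0,"y":0,"z":4,"yaw":0,"gripper":1},{"x":0,"y":0,"z":3,"yaw":0,"gripper":1},{"x":0,"y":0,"z":1.5,"yaw":0,"gripper":1},{"x":0,"y":0,"z":0,"yaw":0,"gripper":1},{"x":0,"y":0,"z":0,"yaw":0,"gripper":1}]'
```

```text
time_s: 3.22
ee_pos: [655.0, -0.4, 32.6]
ee_rot: [180.0, -0.1, 1.3]
force: [1.5, -0.4, -0.0]
gripper_width: 90.9
```

Now lower 7 mm, close, and lift.

```bash
python3 -m inch '[{"x":0,"y":0,"z":0.7,"yaw":0,"gripper":1},{"x":0,"y":0,"z":0,"yaw":0,"gripper":-1},{"x":0,"y":0,"z":0,"yaw":0,"gripper":-1},{"x":0,"y":0,"z":0,"yaw":0,"gripper":-1},{"x":0,"y":0,"z":0,"yaw":0,"gripper":-1},{"x":0,"y":0,"z":0,"yaw":0,"gripper":-1},{"x":0,"y":0,"z":0,"yaw":0,"gripper":-1},{"x":0,"y":0,"z":0,"yaw":0,"gripper":-1},{"x":0,"y":0,"z":0,"yaw":0,"gripper":-1}]' 20
python3 -m inch '[{"x":0,"y":0,"z":0,"yaw":0,"gripper":-1},{"x":0,"y":0,"z":-1,"yaw":0,"gripper":-1},{"x":0,"y":0,"z":-3,"yaw":0,"gripper":-1},{"x":0,"y":0,"z":-3,"yaw":0,"gripper":-1},{"x":0,"y":0,"z":-3,"yaw":0,"gripper":-1},{"x":0,"y":0,"z":0,"yaw":0,"gripper":-1}]'
```

```text
time_s: 3.97
ee_pos: [654.1, 0.6, 23.9]
ee_rot: [180.0, 0.0, 1.4]
force: [-0.2, 0.0, -0.4]
gripper_width: 40.8
time_s: 4.47
ee_pos: [657.9, 0.5, 131.4]
ee_rot: [180.0, -0.7, 1.4]
force: [1.7, -0.4, -0.9]
gripper_width: 27.9
```

```bash
python3 -m inch '[{"x":-0.6,"y":1.7,"z":-1,"yaw":0,"gripper":-1},{"x":-1.1,"y":3.1,"z":-1,"yaw":0,"gripper":-1},{"x":-1.1,"y":3.1,"z":0,"yaw":0,"gripper":-1},{"x":-1.2,"y":3.1,"z":0,"yaw":0,"gripper":-1},{"x":-1.2,"y":3.1,"z":0,"yaw":0,"gripper":-1},{"x":-1.2,"y":3.1,"z":0,"yaw":0,"gripper":-1},{"x":-1.2,"y":3.1,"z":0,"yaw":0,"gripper":-1},{"x":-0.6,"y":2,"z":0,"yaw":0.76,"gripper":-1},{"x":0,"y":0,"z":0,"yaw":1,"gripper":-1},{"x":0,"y":0,"z":0,"yaw":0,"gripper":-1},{"x":0,"y":0,"z":0,"yaw":0,"gripper":-1},{"x":0,"y":0,"z":0,"yaw":0,"gripper":-1}]'
python3 w.py pics/w2.png
```

```text
time_s: 5.47
ee_pos: [577.6, -223.7, 143.8]
ee_rot: [-180.0, 0.0, -7.2]
force: [-0.2, -0.1, -1.9]
gripper_width: 28.2
[ 577.7 -223.6  143.9] [-180.     0.    -7.2] cam [ 654. -233.  293.]
```

View pics/w2.png

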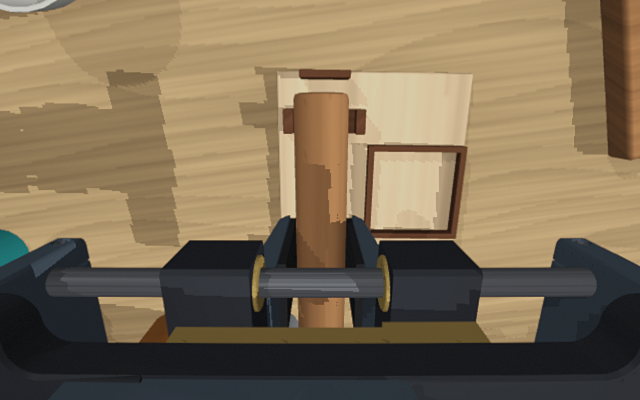

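Run:
```python
from h import *
f=np.load("wrist.npy",allow_pickle=True).item(); s=telemetry.state()
a=np.radians(s["ee_rot"][2]); X=np.array([np.cos(a),np.sin(a)]); Y=np.array([np.sin(a),-np.cos(a)]); t=s["ee_pos"][:2]
def tl(uv,z): d=cast(f,uv,z)[:,:2]-t; return np.c_[d@X,d@Y].round(1).tolist()
print("cheeks outer z32",tl([(283.5,121),(366,121)],32)); print("stop top",tl([(299,71),(351,71)],32))
print("pocket centre z20 outer corners",tl([(370,146),(467,147),(457,238),(364,237)],20),"inner",tl([(374,151),(462,152),(453,232),(371,231)],20))
for z in (125,130,135,140): print("pin",z,tl([(295,100),(349,100),(321,93),(294,195),(347.5,195)],z))
```

```text
cheeks outer z32 [[66.0, -29.2], [66.1, 36.2]]
stop top [[103.3, -16.3], [103.3, 23.3]]
pocket centre z20 outer corners [[45.0, 42.0], [44.3, 124.5], [-38.9, 125.6], [-37.9, 40.0]] inner [[40.7, 45.6], [40.1, 120.8], [-33.0, 121.2], [-32.0, 46.1]]
pin 125 [[80.2, -12.7], [80.2, 14.4], [83.5, 0.3], [30.8, -14.2], [30.8, 14.8]]
pin 130 [[80.1, -12.3], [80.1, 14.0], [83.3, 0.3], [32.1, -13.8], [32.2, 14.3]]
pin 135 [[80.0, -11.9], [80.0, 13.5], [83.1, 0.3], [33.5, -13.4], [33.5, 13.9]]
pin 140 [[79.9, -11.5], [79.9, 13.1], [82.9, 0.3], [34.9, -12.9], [34.9, 13.5]]
```

```bash
python3 -m inch '[{"x":0.25,"y":0.35,"z":1.5,"yaw":0,"gripper":-1},{"x":0,"y":0,"z":2.5,"yaw":0,"gripper":-1},{"x":0,"y":0,"z":2.5,"yaw":0,"gripper":-1},{"x":0,"y":0,"z":1.5,"yaw":0,"gripper":-1},{"x":0,"y":0,"z":0.9,"yaw":0,"gripper":-1},{"x":0,"y":0,"z":0.5,"yaw":0,"gripper":-1},{"x":0,"y":0,"z":0,"yaw":0,"gripper":-1},{"x":0,"y":0,"z":0,"yaw":0,"gripper":-1}]'
python3 -m inch '[{"x":0,"y":0,"z":0.15,"yaw":0,"gripper":-1},{"x":0,"y":0,"z":0,"yaw":0,"gripper":-1}]'
python3 -m inch '[{"x":0,"y":0,"z":0.15,"yaw":0,"gripper":-1},{"x":0,"y":0,"z":0,"yaw":0,"gripper":-1}]'
```

```text
time_s: 6.18
ee_pos: [580.6, -228.0, 50.9]
ee_rot: [180.0, -0.1, -7.3]
force: [-0.0, 0.2, -0.5]
gripper_width: 28.0
time_s: 6.35
ee_pos: [580.7, -228.1, 50.4]
ee_rot: [180.0, -0.2, -7.4]
force: [-0.4, 1.8, 5.5]
gripper_width: 27.9
time_s: 6.52
ee_pos: [580.7, -228.1, 50.3]
ee_rot: [180.0, -0.2, -7.4]
force: [-2.6, 3.0, 14.1]
gripper_width: 27.6
```

```bash
python3 -m inch '[{"x":0,"y":0,"z":-0.1,"yaw":0,"gripper":-1},{"x":0,"y":0,"z":0,"yaw":0,"gripper":0.05},{"x":0,"y":0,"z":0,"yaw":0,"gripper":0.05},{"x":0,"y":0,"z":0,"yaw":0,"gripper":0.05},{"x":0,"y":0,"z":0,"yaw":0,"gripper":0.05},{"x":0,"y":0,"z":-2,"yaw":0,"gripper":0.05},{"x":0,"y":0,"z":-4,"yaw":0,"gripper":0.05},{"x":0,"y":0,"z":-4,"yaw":0,"gripper":1},{"x":0,"y":0,"z":-4,"yaw":0,"gripper":1},{"x":0,"y":0,"z":0,"yaw":0,"gripper":1},{"x":0,"y":0,"z":0,"yaw":0,"gripper":1}]'
python3 w.py pics/w3.png
```

```text
time_s: 7.43
ee_pos: [581.0, -228.8, 190.7]
ee_rot: [179.9, -0.3, -7.4]
force: [-0.2, -0.4, -0.5]
gripper_width: 71.6
[ 579.7 -228.2  188.3] [ 1.8e+02 -1.0e-01 -7.4e+00] cam [ 656. -238.  340.]
```

View pics/w3.png

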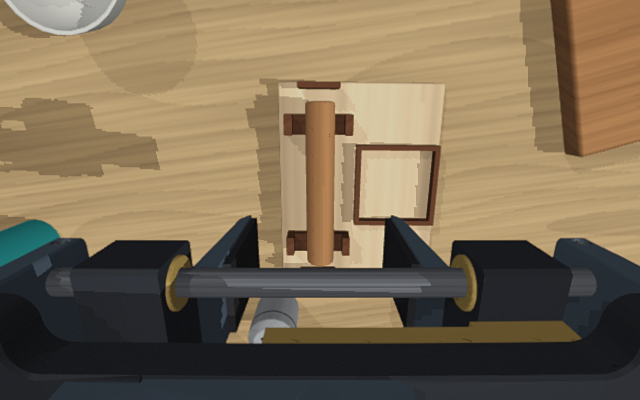

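The pin rests in the cradle, spanning (320,101)-(320,265) between the cheeks. Next is the tall shaker, with yaw at +25 so the fingers clear the cup and the turquoise decoy.

```bash
python3 - <<'E'
from h import *
f=np.load("wrist.npy",allow_pickle=True).item()
o=np.array([570.8,-306.4]);a=np.radians(-7.4);X=np.array([np.cos(a),np.sin(a)]);Y=np.array([-np.sin(a),np.cos(a)])
p=cast(f,[(355.5,145),(440,146),(433.5,224),(354,223)],20)[:,:2]; print("pocket",p.round(1).tolist(),p.mean(0)); o=p.mean(0)
d=cast(f,[(320,101),(320,266)],40)[:,:2]-o; print("pin in tray x,y",(d@X).round(1),(d@Y-38).round(1))
E
python3 -m inch '[{"x":0,"y":0,"z":0,"yaw":-1,"gripper":1},{"x":0,"y":0,"z":0,"yaw":-1,"gripper":1},{"x":0,"y":0,"z":0,"yaw":-1,"gripper":1},{"x":0,"y":0,"z":0,"yaw":-1,"gripper":1},{"x":0,"y":0,"z":0,"yaw":-1,"gripper":1},{"x":0,"y":0,"z":0,"yaw":-1,"gripper":1},{"x":0,"y":0,"z":0,"yaw":-0.48,"gripper":1},{"x":0.3,"y":-2.3,"z":0,"yaw":0,"gripper":1},{"x":0.47,"y":-3.63,"z":0,"yaw":0,"gripper":1},{"x":0.47,"y":-3.63,"z":0,"yaw":0,"gripper":1},{"x":0.47,"y":-3.63,"z":0,"yaw":0,"gripper":1},{"x":0.47,"y":-3.63,"z":0,"yaw":0,"gripper":1}]'
python3 -m inch '[{"x":0.47,"y":-3.63,"z":0,"yaw":0,"gripper":1},{"x":0.47,"y":-3.63,"z":0,"yaw":0,"gripper":1},{"x":0.47,"y":-3.63,"z":0,"yaw":0,"gripper":1},{"x":0.47,"y":-3.63,"z":0,"yaw":0,"gripper":1},{"x":0.47,"y":-3.63,"z":0,"yaw":0,"gripper":1},{"x":0.47,"y":-3.63,"z":0,"yaw":0,"gripper":1},{"x":0,"y":-1.3,"z":0,"yaw":0,"gripper":1},{"x":0,"y":0,"z":0,"yaw":0,"gripper":1},{"x":0,"y":0,"z":0,"yaw":0,"gripper":1},{"x":0,"y":0,"z":0,"yaw":0,"gripper":1}]'
python3 w.py pics/w4.png
```

```text
pocket [[617.8, -268.8], [606.1, -352.2], [524.3, -342.8], [536.4, -259.1]] [ 571.13444743 -305.70427816]
pin in tray x,y [ 82.9 -80.3] [39.8 39.7]
time_s: 8.48
ee_pos: [526.2, -65.1, 185.3]
ee_rot: [-179.8, 0.2, 25.0]
force: [-0.3, 0.3, 0.2]
gripper_width: 91.5
time_s: 9.32
ee_pos: [455.9, 153.8, 186.7]
ee_rot: [180.0, 0.1, 25.0]
force: [-0.5, -0.1, 1.0]
gripper_width: 91.3
[456.2 153.6 187. ] [1.80e+02 1.00e-01 2.49e+01] cam [526. 186. 336.]
```

View pics/w4.png

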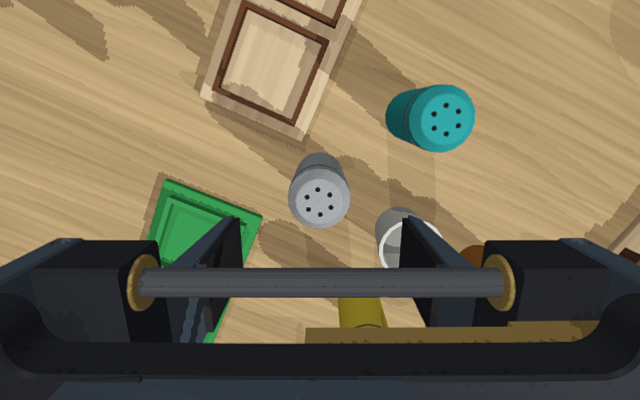

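Run:
```python
from h import *
f=np.load("wrist.npy",allow_pickle=True).item()
p=cast(f,[(319,199),(289,197),(349.5,197)],94); print(p.round(1), np.linalg.norm(p[1]-p[2]))
p=cast(f,[(442,118)],94); print("turq",p.round(1));
```

```text
[[462.  157.3  94. ]
 [453.5 179.2  94. ]
 [473.5 136.4  94. ]] 47.31745115107792
turq [[556.3 101.6  94. ]]
```

```bash
python3 -m inch '[{"x":0.5,"y":-0.13,"z":1.2,"yaw":0,"gripper":1},{"x":0,"y":0,"z":3,"yaw":0,"gripper":1},{"x":0,"y":0,"z":3.5,"yaw":0,"gripper":1},{"x":0,"y":0,"z":2.5,"yaw":0,"gripper":1},{"x":0,"y":0,"z":1.5,"yaw":0,"gripper":1},{"x":0,"y":0,"z":0.5,"yaw":0,"gripper":1},{"x":0,"y":0,"z":0,"yaw":0,"gripper":1},{"x":0,"y":0,"z":0,"yaw":0,"gripper":-1},{"x":0,"y":0,"z":0,"yaw":0,"gripper":-1},{"x":0,"y":0,"z":0,"yaw":0,"gripper":-1},{"x":0,"y":0,"z":0,"yaw":0,"gripper":-1},{"x":0,"y":0,"z":0,"yaw":0,"gripper":-1}]' 25
python3 -m inch '[{"x":0,"y":0,"z":0,"yaw":0,"gripper":-1},{"x":0,"y":0,"z":0,"yaw":0,"gripper":-1},{"x":0,"y":0,"z":0,"yaw":0,"gripper":-1},{"x":0,"y":0,"z":0,"yaw":0,"gripper":-1},{"x":0,"y":0,"z":0,"yaw":0,"gripper":-1},{"x":0,"y":0,"z":0,"yaw":0,"gripper":-1}]'
```

```text
time_s: 10.37
ee_pos: [460.7, 158.0, 66.7]
ee_rot: [180.0, -0.1, 25.0]
force: [-1.1, -0.2, -0.7]
gripper_width: 60.7
time_s: 10.87
ee_pos: [460.5, 157.8, 66.2]
ee_rot: [180.0, -0.0, 25.0]
force: [-0.7, -1.1, 4.8]
gripper_width: 48.9
```

```bash
python3 -m inch '[{"x":0,"y":0,"z":-1,"yaw":0,"gripper":-1},{"x":0,"y":0,"z":-3,"yaw":0,"gripper":-1},{"x":0,"y":0,"z":-3.5,"yaw":0,"gripper":-1},{"x":0,"y":0,"z":-3.5,"yaw":0,"gripper":-1},{"x":0,"y":0,"z":-2,"yaw":0,"gripper":-1},{"x":-0.3,"y":1.5,"z":0,"yaw":0,"gripper":-1},{"x":-0.6,"y":2.7,"z":0,"yaw":0,"gripper":-1},{"x":-0.7,"y":3.5,"z":0,"yaw":0,"gripper":-1},{"x":-0.7,"y":3.5,"z":0,"yaw":0,"gripper":-1},{"x":-0.7,"y":3.5,"z":0,"yaw":0,"gripper":-1},{"x":-0.7,"y":3.5,"z":0,"yaw":0,"gripper":-1},{"x":-0.7,"y":3.5,"z":0,"yaw":0,"gripper":-1}]'
python3 -m inch '[{"x":-0.7,"y":3.5,"z":0,"yaw":0,"gripper":-1},{"x":-0.7,"y":3.5,"z":0,"yaw":0,"gripper":-1},{"x":-0.7,"y":3.5,"z":0,"yaw":0,"gripper":-1},{"x":-0.7,"y":3.5,"z":0,"yaw":0,"gripper":-1},{"x":-0.7,"y":3.5,"z":0,"yaw":0,"gripper":-1},{"x":-0.7,"y":3.5,"z":0,"yaw":0,"gripper":-1},{"x":-0.7,"y":2.5,"z":0,"yaw":0,"gripper":-1},{"x":-0.3,"y":1.5,"z":0,"yaw":0,"gripper":-1},{"x":0,"y":0,"z":0,"yaw":0,"gripper":-1},{"x":0,"y":0,"z":0,"yaw":0,"gripper":-1},{"x":0,"y":0,"z":0,"yaw":0,"gripper":-1}]'
python3 w.py pics/w5.png
```

```text
time_s: 11.87
ee_pos: [511.5, -58.9, 194.9]
ee_rot: [-179.9, 0.1, 25.0]
force: [0.2, 0.3, -2.8]
gripper_width: 49.3
time_s: 12.78
ee_pos: [570.1, -304.9, 194.8]
ee_rot: [-179.8, 0.1, 25.0]
force: [-0.3, -0.3, -2.1]
gripper_width: 49.2
[ 570.3 -304.6  195.3] [-179.9    0.    25.1] cam [ 640. -273.  344.]
```

View pics/w5.png

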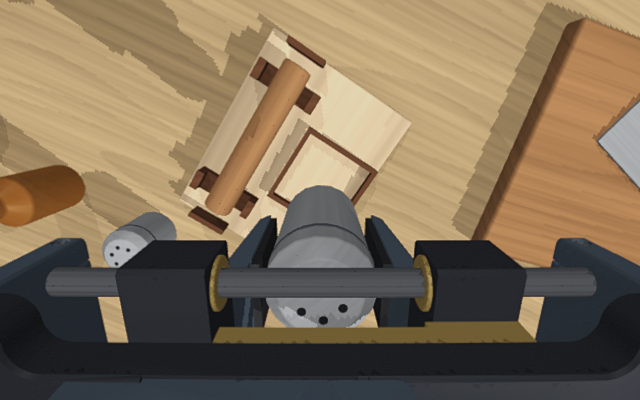

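```bash
python3 -m inch '[{"x":0,"y":0.15,"z":1.5,"yaw":0,"gripper":-1},{"x":0,"y":0,"z":3,"yaw":0,"gripper":-1},{"x":0,"y":0,"z":3,"yaw":0,"gripper":-1},{"x":0,"y":0,"z":2,"yaw":0,"gripper":-1},{"x":0,"y":0,"z":1.2,"yaw":0,"gripper":-1},{"x":0,"y":0,"z":0.6,"yaw":0,"gripper":-1},{"x":0,"y":0,"z":0,"yaw":0,"gripper":-1},{"x":0,"y":0,"z":0,"yaw":0,"gripper":-1}]'
python3 -m inch '[{"x":0,"y":0,"z":0.25,"yaw":0,"gripper":-1},{"x":0,"y":0,"z":0,"yaw":0,"gripper":-1}]'
python3 -m inch '[{"x":0,"y":0,"z":0.15,"yaw":0,"gripper":-1},{"x":0,"y":0,"z":0,"yaw":0,"gripper":-1}]'
```

```text
time_s: 13.5
ee_pos: [572.1, -307.3, 84.1]
ee_rot: [179.9, -0.1, 25.0]
force: [0.1, -0.3, -1.4]
gripper_width: 49.2
time_s: 13.67
ee_pos: [572.0, -307.6, 81.7]
ee_rot: [179.9, -0.1, 25.0]
force: [0.8, -0.9, -2.6]
gripper_width: 48.7
time_s: 13.83
ee_pos: [571.5, -307.4, 79.4]
ee_rot: [180.0, -0.0, 25.0]
force: [0.6, -0.3, -2.5]
gripper_width: 49.2
```

```bash
python3 -m inch '[{"x":0,"y":0,"z":0.2,"yaw":0,"gripper":-1},{"x":0,"y":0,"z":0,"yaw":0,"gripper":-1}]'
python3 -m inch '[{"x":0,"y":0,"z":0.15,"yaw":0,"gripper":-1},{"x":0,"y":0,"z":0,"yaw":0,"gripper":-1}]'
python3 -m inch '[{"x":0,"y":0,"z":0.1,"yaw":0,"gripper":-1},{"x":0,"y":0,"z":0,"yaw":0,"gripper":-1}]'
```

```text
time_s: 14.0
ee_pos: [571.2, -307.3, 76.8]
ee_rot: [-180.0, 0.0, 25.0]
force: [-0.8, -1.0, -2.9]
gripper_width: 48.9
time_s: 14.17
ee_pos: [571.4, -307.4, 76.3]
ee_rot: [180.0, -0.0, 25.0]
force: [-0.3, 0.2, 1.6]
gripper_width: 49.1
time_s: 14.33
ee_pos: [571.4, -307.4, 76.3]
ee_rot: [180.0, -0.0, 25.0]
force: [-3.3, 0.3, 8.3]
gripper_width: 49.0
```

```bash
python3 -m inch '[{"x":0,"y":0,"z":-0.1,"yaw":0,"gripper":-1},{"x":0,"y":0,"z":0,"yaw":0,"gripper":0.5},{"x":0,"y":0,"z":0,"yaw":0,"gripper":0.5},{"x":0,"y":0,"z":0,"yaw":0,"gripper":0.5},{"x":0,"y":0,"z":0,"yaw":0,"gripper":0.5},{"x":0,"y":0,"z":-1,"yaw":0,"gripper":0.5},{"x":0,"y":0,"z":-3.5,"yaw":0,"gripper":0.5},{"x":0,"y":0,"z":-4,"yaw":0,"gripper":0.5},{"x":0,"y":0,"z":-3.5,"yaw":0,"gripper":1},{"x":0,"y":0,"z":0,"yaw":-1,"gripper":1},{"x":0,"y":0,"z":0,"yaw":-1,"gripper":1},{"x":0,"y":0,"z":0,"yaw":-1,"gripper":1}]'
python3 -m inch '[{"x":0,"y":0,"z":0,"yaw":-1,"gripper":1},{"x":0,"y":0,"z":0,"yaw":-1,"gripper":1},{"x":0,"y":0,"z":0,"yaw":-1,"gripper":1},{"x":0,"y":0,"z":0,"yaw":-1,"gripper":1},{"x":0,"y":0,"z":0,"yaw":-1,"gripper":1},{"x":0,"y":0,"z":0,"yaw":-1,"gripper":1},{"x":0,"y":0,"z":0,"yaw":-1,"gripper":1},{"x":0,"y":0,"z":0,"yaw":-1,"gripper":1},{"x":0,"y":0,"z":0,"yaw":-1,"gripper":1},{"x":0,"y":0,"z":0,"yaw":-1,"gripper":1}]'
python3 -m inch '[{"x":2,"y":-1.9,"z":0,"yaw":0,"gripper":1},{"x":2.6,"y":-2.4,"z":0,"yaw":0,"gripper":1},{"x":2.6,"y":-2.4,"z":0,"yaw":0,"gripper":1},{"x":2.6,"y":-2.4,"z":0,"yaw":0,"gripper":1},{"x":2.6,"y":-2.4,"z":0,"yaw":0,"gripper":1},{"x":2.7,"y":-2.5,"z":0,"yaw":0,"gripper":1},{"x":0,"y":0,"z":0,"yaw":0,"gripper":1},{"x":0,"y":0,"z":0,"yaw":0,"gripper":1},{"x":0,"y":0,"z":0,"yaw":0,"gripper":1}]'
python3 w.py pics/w6.png
```

```text
time_s: 15.33
ee_pos: [571.7, -307.5, 197.5]
ee_rot: [179.8, -0.1, 40.3]
force: [-0.4, 0.2, -0.9]
gripper_width: 90.1
time_s: 16.17
ee_pos: [571.5, -307.3, 196.3]
ee_rot: [180.0, 0.0, 90.3]
force: [0.3, 0.1, 0.4]
gripper_width: 91.3
time_s: 16.92
ee_pos: [432.3, -156.8, 196.5]
ee_rot: [179.8, 0.1, 90.0]
force: [0.3, 0.2, -0.1]
gripper_width: 91.1
[ 432.6 -157.1  196.3] [1.799e+02 1.000e-01 9.000e+01] cam [433. -81. 345.]
```

View pics/w6.png

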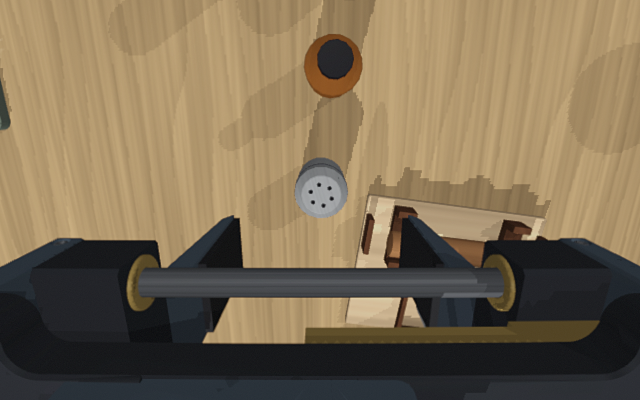

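Run:
```python
from h import *
f=np.load("wrist.npy",allow_pickle=True).item()
p=cast(f,[(321,194),(295,188),(347.5,188)],58); print(p.round(1), np.linalg.norm(p[1]-p[2]))
print("bottle",cast(f,[(335,59)],105).round(1),cast(f,[(333,67)],66).round(1))
```

```text
[[ 434.  -159.    58. ]
 [ 410.  -153.3   58. ]
 [ 458.5 -153.3   58. ]] 48.450241960157484
bottle [[443.4 -48.8 105. ]] [[443.6 -49.7  66. ]]
```

```bash
python3 -m inch '[{"x":0,"y":0.14,"z":1.5,"yaw":0,"gripper":1},{"x":0,"y":0,"z":3.5,"yaw":0,"gripper":1},{"x":0,"y":0,"z":4,"yaw":0,"gripper":1},{"x":0,"y":0,"z":3,"yaw":0,"gripper":1},{"x":0,"y":0,"z":2,"yaw":0,"gripper":1},{"x":0,"y":0,"z":1.1,"yaw":0,"gripper":1},{"x":0,"y":0,"z":0,"yaw":0,"gripper":1},{"x":0,"y":0,"z":0,"yaw":0,"gripper":-1},{"x":0,"y":0,"z":0,"yaw":0,"gripper":-1},{"x":0,"y":0,"z":0,"yaw":0,"gripper":-1},{"x":0,"y":0,"z":0,"yaw":0,"gripper":-1},{"x":0,"y":0,"z":0,"yaw":0,"gripper":-1}]' 25
python3 -m inch '[{"x":0,"y":0,"z":0,"yaw":0,"gripper":-1},{"x":0,"y":0,"z":0,"yaw":0,"gripper":-1},{"x":0,"y":0,"z":0,"yaw":0,"gripper":-1},{"x":0,"y":0,"z":0,"yaw":0,"gripper":-1},{"x":0,"y":0,"z":0,"yaw":0,"gripper":-1},{"x":0,"y":0,"z":0,"yaw":0,"gripper":-1}]'
```

```text
time_s: 17.97
ee_pos: [433.3, -156.6, 45.3]
ee_rot: [179.9, 0.0, 90.0]
force: [-0.2, -0.1, 0.3]
gripper_width: 60.8
time_s: 18.47
ee_pos: [432.9, -156.4, 44.9]
ee_rot: [180.0, 0.0, 90.0]
force: [-1.9, 0.1, 5.3]
gripper_width: 49.5
```

```bash
python3 -m inch '[{"x":0,"y":0,"z":-1,"yaw":0,"gripper":-1},{"x":0,"y":0,"z":-3,"yaw":0,"gripper":-1},{"x":0,"y":0,"z":-3.5,"yaw":0,"gripper":-1},{"x":0,"y":0,"z":-3.5,"yaw":0,"gripper":-1},{"x":0,"y":0,"z":-3,"yaw":0,"gripper":-1},{"x":1.7,"y":0.8,"z":0,"yaw":0,"gripper":-1},{"x":2.8,"y":1.4,"z":0,"yaw":0,"gripper":-1},{"x":3.2,"y":1.6,"z":0,"yaw":0,"gripper":-1},{"x":3.2,"y":1.6,"z":0,"yaw":0,"gripper":-1},{"x":3.2,"y":1.6,"z":0,"yaw":0,"gripper":-1},{"x":3.2,"y":1.6,"z":0,"yaw":0,"gripper":-1},{"x":3.2,"y":1.6,"z":0,"yaw":0,"gripper":-1}]'
python3 -m inch '[{"x":3.2,"y":1.6,"z":0,"yaw":0,"gripper":-1},{"x":3.2,"y":1.6,"z":0,"yaw":0,"gripper":-1},{"x":3.2,"y":1.6,"z":0,"yaw":0,"gripper":-1},{"x":3.2,"y":1.6,"z":0,"yaw":0,"gripper":-1},{"x":3.2,"y":1.5,"z":0,"yaw":0,"gripper":-1},{"x":1.9,"y":0.8,"z":0,"yaw":0,"gripper":-1},{"x":0.8,"y":0.4,"z":0,"yaw":0,"gripper":-1},{"x":0,"y":0,"z":0,"yaw":0,"gripper":-1},{"x":0,"y":0,"z":0,"yaw":0,"gripper":-1},{"x":0,"y":0,"z":0,"yaw":0,"gripper":-1}]'
python3 w.py pics/w7.png
```

```text
time_s: 19.47
ee_pos: [534.6, 50.4, 183.6]
ee_rot: [-179.9, 0.0, 90.0]
force: [0.7, -0.8, -1.1]
gripper_width: 49.0
time_s: 20.3
ee_pos: [624.9, 234.2, 184.0]
ee_rot: [-179.9, 0.1, 90.0]
force: [0.8, 0.6, -2.9]
gripper_width: 49.1
[625.  234.1 184.3] [-1.799e+02  1.000e-01  8.990e+01] cam [626. 310. 333.]
```

View pics/w7.png

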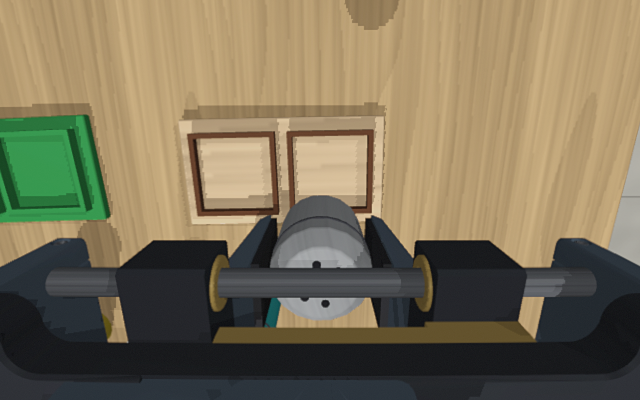

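Run:
```python
from h import *
f=np.load("wrist.npy",allow_pickle=True).item()
L=cast(f,[(188,134),(274,132),(278,214),(197,216)],20)[:,:2]; R=cast(f,[(287,131),(374,129),(371.5,212)],20)[:,:2]
print(L.round(1).tolist(),L.mean(0)); print(R.round(1).tolist(),(R[0]+R[2])/2)
```

```text
[[497.7, 284.9], [580.8, 286.7], [581.7, 203.7], [497.8, 201.4]] [539.51555022 244.16775997]
[[593.3, 287.6], [676.6, 289.5], [677.8, 206.0]] [635.5550002  246.78166869]
```

```bash
python3 -m inch '[{"x":1.2,"y":0.95,"z":0,"yaw":0,"gripper":-1},{"x":0,"y":0,"z":1.5,"yaw":0,"gripper":-1},{"x":0,"y":0,"z":3,"yaw":0,"gripper":-1},{"x":0,"y":0,"z":3.4,"yaw":0,"gripper":-1},{"x":0,"y":0,"z":2.6,"yaw":0,"gripper":-1},{"x":0,"y":0,"z":1.2,"yaw":0,"gripper":-1},{"x":0,"y":0,"z":0.6,"yaw":0,"gripper":-1},{"x":0,"y":0,"z":0,"yaw":0,"gripper":-1},{"x":0,"y":0,"z":0,"yaw":0,"gripper":-1}]'
python3 -m inch '[{"x":0,"y":0,"z":0.25,"yaw":0,"gripper":-1},{"x":0,"y":0,"z":0,"yaw":0,"gripper":-1}]'
python3 -m inch '[{"x":0,"y":0,"z":0.15,"yaw":0,"gripper":-1},{"x":0,"y":0,"z":0,"yaw":0,"gripper":-1}]'
```

```text
time_s: 21.1
ee_pos: [636.2, 247.6, 63.0]
ee_rot: [179.9, -0.0, 90.0]
force: [-0.3, 0.4, -2.2]
gripper_width: 49.4
time_s: 21.27
ee_pos: [636.0, 247.9, 60.5]
ee_rot: [179.8, -0.1, 90.0]
force: [-0.7, 0.0, -2.1]
gripper_width: 49.3
time_s: 21.43
ee_pos: [635.3, 247.8, 58.0]
ee_rot: [179.9, -0.0, 90.0]
force: [0.0, -0.1, -1.5]
gripper_width: 49.3
```

```bash
python3 -m inch '[{"x":0,"y":0,"z":0.2,"yaw":0,"gripper":-1},{"x":0,"y":0,"z":0,"yaw":0,"gripper":-1}]'
python3 -m inch '[{"x":0,"y":0,"z":0.15,"yaw":0,"gripper":-1},{"x":0,"y":0,"z":0,"yaw":0,"gripper":-1}]'
python3 -m inch '[{"x":0,"y":0,"z":0.1,"yaw":0,"gripper":-1},{"x":0,"y":0,"z":0,"yaw":0,"gripper":-1}]'
```

```text
time_s: 21.6
ee_pos: [635.0, 247.7, 55.2]
ee_rot: [-180.0, 0.0, 90.0]
force: [-0.4, 0.3, -1.6]
gripper_width: 49.2
time_s: 21.77
ee_pos: [635.1, 247.7, 55.0]
ee_rot: [180.0, -0.0, 90.0]
force: [-2.0, -0.4, 4.5]
gripper_width: 49.7
time_s: 21.93
ee_pos: [635.1, 247.8, 54.9]
ee_rot: [180.0, -0.0, 90.0]
force: [-4.2, -0.8, 9.3]
gripper_width: 49.1
```

```bash
python3 -m inch '[{"x":0,"y":0,"z":-0.1,"yaw":0,"gripper":-1},{"x":0,"y":0,"z":0,"yaw":0,"gripper":0.5},{"x":0,"y":0,"z":0,"yaw":0,"gripper":0.5},{"x":0,"y":0,"z":0,"yaw":0,"gripper":0.5},{"x":0,"y":0,"z":0,"yaw":0,"gripper":0.5},{"x":0,"y":0,"z":-1,"yaw":0,"gripper":0.5},{"x":0,"y":0,"z":-3.5,"yaw":0,"gripper":0.5},{"x":0,"y":0,"z":-4,"yaw":0,"gripper":0.5},{"x":0,"y":0,"z":-4,"yaw":0,"gripper":1},{"x":0,"y":0,"z":-1.5,"yaw":0,"gripper":1},{"x":-2.7,"y":-1.8,"z":0,"yaw":0,"gripper":1},{"x":-3.4,"y":-2.2,"z":0,"yaw":0,"gripper":1}]'
python3 -m inch '[{"x":-3.4,"y":-2.2,"z":0,"yaw":0,"gripper":1},{"x":-3.4,"y":-2.2,"z":0,"yaw":0,"gripper":1},{"x":-3.4,"y":-2.2,"z":0,"yaw":0,"gripper":1},{"x":-3.4,"y":-2.2,"z":0,"yaw":0,"gripper":1},{"x":-3.4,"y":-2.2,"z":0,"yaw":0,"gripper":1},{"x":-3.4,"y":-2.2,"z":0,"yaw":0,"gripper":1},{"x":-2.8,"y":-1.8,"z":0,"yaw":0,"gripper":1},{"x":0,"y":0,"z":0,"yaw":0,"gripper":1},{"x":0,"y":0,"z":0,"yaw":0,"gripper":1},{"x":0,"y":0,"z":0,"yaw":0,"gripper":1}]'
python3 w.py pics/w8.png
```

```text
time_s: 22.93
ee_pos: [596.7, 188.1, 196.1]
ee_rot: [179.7, -0.1, 90.2]
force: [-0.3, -0.7, -0.0]
gripper_width: 90.4
time_s: 23.77
ee_pos: [445.9, -45.2, 194.7]
ee_rot: [179.9, -0.0, 90.0]
force: [0.4, -0.5, -0.1]
gripper_width: 91.3
[446.1 -44.8 194.5] [179.9  -0.   90. ] cam [447.  30. 344.]
```

View pics/w8.png

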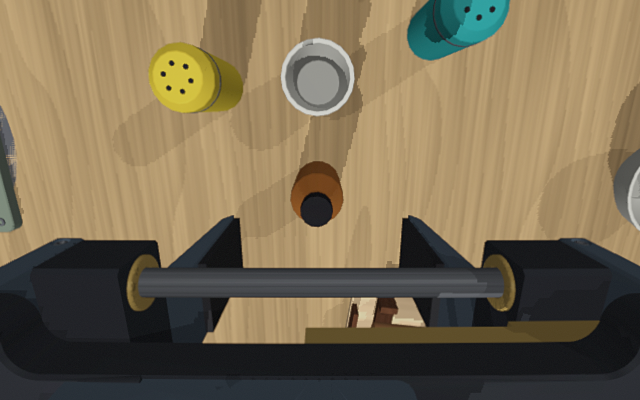

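Run:
```python
from h import *
f=np.load("wrist.npy",allow_pickle=True).item()
print(cast(f,[(317,210)],105).round(1)); p=cast(f,[(291,192),(343,192)],60); print(p.round(1)); print("cup",cast(f,[(317.5,77)],60).round(1))
```

```text
[[444.3 -47.  105. ]]
[[420.1 -44.3  60. ]
 [467.6 -44.3  60. ]]
cup [[444.5  54.8  60. ]]
```

```bash
python3 -m inch '[{"x":-0.3,"y":-0.2,"z":1.5,"yaw":0,"gripper":1},{"x":0,"y":0,"z":3.5,"yaw":0,"gripper":1},{"x":0,"y":0,"z":3.5,"yaw":0,"gripper":1},{"x":0,"y":0,"z":3,"yaw":0,"gripper":1},{"x":0,"y":0,"z":1.7,"yaw":0,"gripper":1},{"x":0,"y":0,"z":0.9,"yaw":0,"gripper":1},{"x":0,"y":0,"z":0,"yaw":0,"gripper":1},{"x":0,"y":0,"z":0,"yaw":0,"gripper":-1},{"x":0,"y":0,"z":0,"yaw":0,"gripper":-1},{"x":0,"y":0,"z":0,"yaw":0,"gripper":-1},{"x":0,"y":0,"z":0,"yaw":0,"gripper":-1},{"x":0,"y":0,"z":0,"yaw":0,"gripper":-1}]' 25
python3 -m inch '[{"x":0,"y":0,"z":0,"yaw":0,"gripper":-1},{"x":0,"y":0,"z":0,"yaw":0,"gripper":-1},{"x":0,"y":0,"z":0,"yaw":0,"gripper":-1},{"x":0,"y":0,"z":0,"yaw":0,"gripper":-1},{"x":0,"y":0,"z":0,"yaw":0,"gripper":-1},{"x":0,"y":0,"z":0,"yaw":0,"gripper":-1}]'
```

```text
time_s: 24.82
ee_pos: [443.7, -48.4, 53.7]
ee_rot: [179.9, 0.0, 90.0]
force: [-0.4, 0.4, -0.5]
gripper_width: 60.7
time_s: 25.32
ee_pos: [443.1, -48.4, 53.3]
ee_rot: [-180.0, 0.0, 90.0]
force: [-1.6, -0.2, 5.1]
gripper_width: 47.2
```

```bash
python3 -m inch '[{"x":0,"y":0,"z":-1,"yaw":0,"gripper":-1},{"x":0,"y":0,"z":-3,"yaw":0,"gripper":-1},{"x":0,"y":0,"z":-3.5,"yaw":0,"gripper":-1},{"x":0,"y":0,"z":-3.5,"yaw":0,"gripper":-1},{"x":0,"y":0,"z":-3,"yaw":0,"gripper":-1},{"x":1.5,"y":0.5,"z":0,"yaw":0,"gripper":-1},{"x":2.7,"y":0.9,"z":0,"yaw":0,"gripper":-1},{"x":3.2,"y":1.05,"z":0,"yaw":0,"gripper":-1},{"x":3.2,"y":1.05,"z":0,"yaw":0,"gripper":-1},{"x":3.2,"y":1.05,"z":0,"yaw":0,"gripper":-1},{"x":3.2,"y":1.05,"z":0,"yaw":0,"gripper":-1},{"x":3.2,"y":1.05,"z":0,"yaw":0,"gripper":-1}]'
python3 -m inch '[{"x":3.2,"y":1.05,"z":0,"yaw":0,"gripper":-1},{"x":2.9,"y":0.9,"z":0,"yaw":0,"gripper":-1},{"x":2,"y":0.65,"z":0,"yaw":0,"gripper":-1},{"x":1,"y":0.3,"z":0,"yaw":0,"gripper":-1},{"x":0,"y":0,"z":0,"yaw":0,"gripper":-1},{"x":0,"y":0,"z":0,"yaw":0,"gripper":-1},{"x":0,"y":0,"z":0,"yaw":0,"gripper":-1}]'
python3 w.py pics/w9.png
```

```text
time_s: 26.32
ee_pos: [509.6, 155.2, 192.2]
ee_rot: [-179.9, 0.0, 90.0]
force: [0.2, 0.2, -1.7]
gripper_width: 47.0
time_s: 26.9
ee_pos: [538.0, 243.3, 192.5]
ee_rot: [-179.9, 0.1, 90.0]
force: [0.4, 0.1, -1.5]
gripper_width: 47.4
[538.2 243.2 192.8] [-1.80e+02  1.00e-01  8.99e+01] cam [539. 319. 342.]
```

View pics/w9.png

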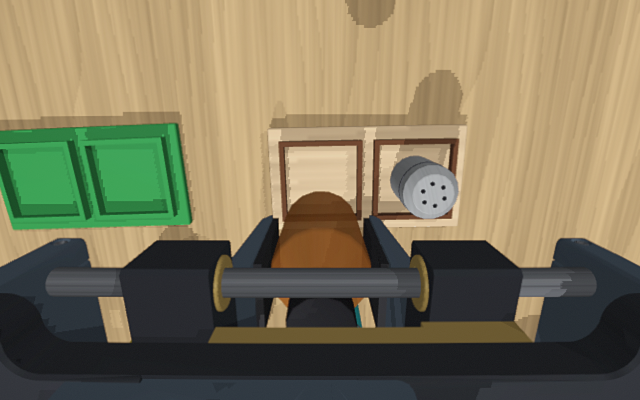

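The short shaker stands in the far pocket at (425,188) and the bottle is held upright over the near one. Lowering it now.

```bash
python3 -m inch '[{"x":0.1,"y":0.05,"z":1.5,"yaw":0,"gripper":-1},{"x":0,"y":0,"z":3,"yaw":0,"gripper":-1},{"x":0,"y":0,"z":3.4,"yaw":0,"gripper":-1},{"x":0,"y":0,"z":2.6,"yaw":0,"gripper":-1},{"x":0,"y":0,"z":1.2,"yaw":0,"gripper":-1},{"x":0,"y":0,"z":0.7,"yaw":0,"gripper":-1},{"x":0,"y":0,"z":0,"yaw":0,"gripper":-1},{"x":0,"y":0,"z":0,"yaw":0,"gripper":-1}]'
python3 -m inch '[{"x":0,"y":0,"z":0.25,"yaw":0,"gripper":-1},{"x":0,"y":0,"z":0,"yaw":0,"gripper":-1}]'
python3 -m inch '[{"x":0,"y":0,"z":0.15,"yaw":0,"gripper":-1},{"x":0,"y":0,"z":0,"yaw":0,"gripper":-1}]'
```

```text
time_s: 27.62
ee_pos: [539.7, 245.2, 69.7]
ee_rot: [179.9, -0.0, 90.0]
force: [0.3, -0.1, -1.4]
gripper_width: 47.4
time_s: 27.78
ee_pos: [539.8, 245.8, 67.5]
ee_rot: [179.9, -0.0, 90.0]
force: [-0.4, -0.4, -2.6]
gripper_width: 47.6
time_s: 27.95
ee_pos: [539.3, 245.7, 65.4]
ee_rot: [180.0, -0.0, 90.0]
force: [-0.2, 0.5, -1.3]
gripper_width: 47.3
```

```bash
python3 -m inch '[{"x":0,"y":0,"z":0.15,"yaw":0,"gripper":-1},{"x":0,"y":0,"z":0,"yaw":0,"gripper":-1}]'
python3 -m inch '[{"x":0,"y":0,"z":0.1,"yaw":0,"gripper":-1},{"x":0,"y":0,"z":0,"yaw":0,"gripper":-1}]'
python3 -m inch '[{"x":0,"y":0,"z":0.1,"yaw":0,"gripper":-1},{"x":0,"y":0,"z":0,"yaw":0,"gripper":-1}]'
```

```text
time_s: 28.12
ee_pos: [539.0, 245.7, 63.4]
ee_rot: [-180.0, 0.0, 90.0]
force: [-0.3, 0.3, -2.2]
gripper_width: 47.3
time_s: 28.28
ee_pos: [539.1, 245.7, 63.3]
ee_rot: [180.0, -0.0, 90.0]
force: [-2.2, -0.7, 4.1]
gripper_width: 47.2
time_s: 28.45
ee_pos: [539.1, 245.7, 63.3]
ee_rot: [180.0, -0.0, 90.0]
force: [-3.8, -2.3, 10.4]
gripper_width: 47.4
```

```bash
python3 -m inch '[{"x":0,"y":0,"z":-0.1,"yaw":0,"gripper":-1},{"x":0,"y":0,"z":0,"yaw":0,"gripper":0.45},{"x":0,"y":0,"z":0,"yaw":0,"gripper":0.45},{"x":0,"y":0,"z":0,"yaw":0,"gripper":0.45},{"x":0,"y":0,"z":0,"yaw":0,"gripper":0.45},{"x":0,"y":0,"z":-1,"yaw":0,"gripper":0.45},{"x":0,"y":0,"z":-3.5,"yaw":0,"gripper":0.45},{"x":0,"y":0,"z":-4,"yaw":0,"gripper":0.45},{"x":0,"y":0,"z":-4,"yaw":0,"gripper":1},{"x":0,"y":-1,"z":-3,"yaw":0,"gripper":1},{"x":0,"y":-3,"z":-2,"yaw":0,"gripper":1},{"x":0,"y":-4,"z":0,"yaw":0,"gripper":1}]'
python3 -m inch '[{"x":0,"y":-4,"z":0,"yaw":0,"gripper":1},{"x":0,"y":-4,"z":0,"yaw":0,"gripper":1},{"x":0,"y":-3,"z":0,"yaw":0,"gripper":1},{"x":0,"y":-1,"z":0,"yaw":0,"gripper":1},{"x":0,"y":0,"z":0,"yaw":0,"gripper":1},{"x":0,"y":0,"z":0,"yaw":0,"gripper":1},{"x":0,"y":0,"z":0,"yaw":0,"gripper":1}]'
python3 - <<'E'
from h import *
f=grab("top"); g=grab("scene")
a=cv2.resize(f["pixels"][80:265,185:450],None,fx=3,fy=3,interpolation=cv2.INTER_CUBIC)
cv2.imwrite("pics/end_top.png",a[...,::-1]); cv2.imwrite("pics/end_scene.png",cv2.resize(g["pixels"][100:350,160:480],None,fx=2.4,fy=2.4,interpolation=cv2.INTER_CUBIC)[...,::-1])
E
```

```text
time_s: 29.45
ee_pos: [462.6, 247.0, 242.9]
ee_rot: [179.4, -0.3, 89.9]
force: [0.4, 0.0, -0.0]
gripper_width: 89.6
time_s: 30.03
ee_pos: [340.8, 246.1, 237.9]
ee_rot: [179.9, -0.0, 90.0]
force: [0.2, 0.5, -0.6]
gripper_width: 91.5
```

View pics/end_top.png

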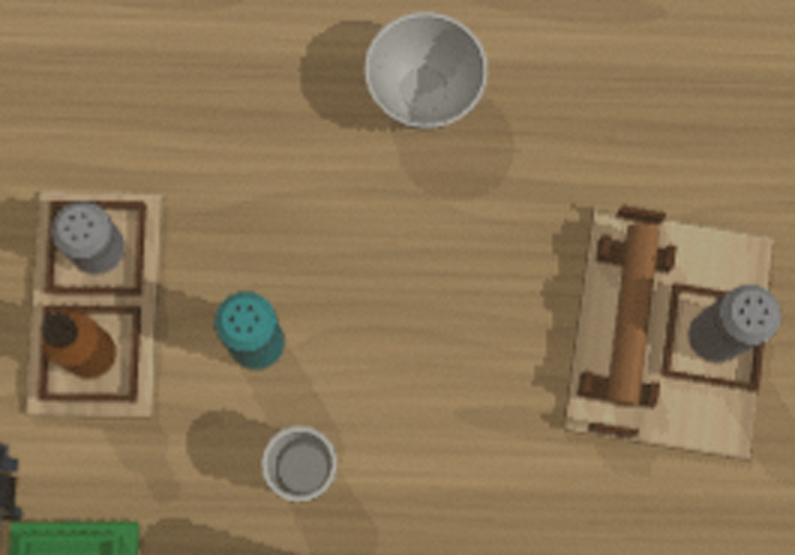

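View pics/end_scene.png

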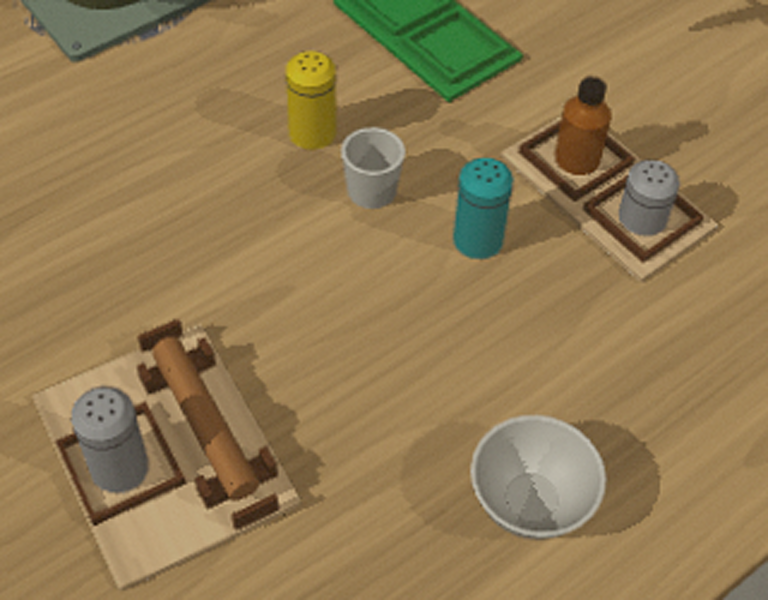

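Both views show everything seated: pin in the cradle, and both shakers and the bottle upright in their pockets. The bowl and cup are at the same pixels as at the start, allowing for the crop's 5-row shift. One numeric check, then I'll hand in.

Run:
```python
from h import *
from workcell import env
f=grab("top"); c=lambda u,v:(185+u/3,80+v/3)
tall=cast(f,[c(750,313)],106)[0,:2]; sh=cast(f,[c(80,229)],71)[0,:2]; b=cast(f,[c(58,329)],115)[0,:2]
for n,p,w in(("tall",tall,[c(680,285),c(770,297),c(755,388),c(665,376)]),("short",sh,[c(48,201),c(146,201),c(144,294),c(48,294)]),("bottle",b,[c(44,306),c(140,307),c(137,402),c(40,401)])):
    print(n,p.round(1),"pocket",cast(f,w,20)[:,:2].mean(0).round(1))
print(env.job_done())
```

```text
tall [ 568.3 -305.6] pocket [ 566.5 -306.3]
short [632.  245.6] pocket [630.8 244.1]
bottle [537.1 244.5] pocket [534.8 242.7]
the job is handed in; nothing more can be done
None
```

Both kits are made up and the job is handed in, at about 30 s of the 106 s allowed. No verdict is reported.

- **Rolling tray:** the pin lies in its cradle, about 1 mm off lengthwise and 2 mm off sideways. The tall steel shaker stands in the pocket, about 2 mm off centre.
- **Seasoning tray:** the short shaker is in the far pocket and the bottle in the near one. Both stand upright, 2–3 mm off centre.
- **Set-downs:** all four things were lowered until the wrist felt contact (8–14 N), then released.
- **Teacup and bowl:** they show at the same pixels as before.
- **Disagreements:** the top and wrist cameras differed by about 4 mm in x. The pin met its rests about 5 mm higher than planned because the grip was still closing when I started to lift; it still ended up seated. The first two move calls were refused for missing keys, and nothing moved.

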